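Slide the slotted hull template onto its rack pin and bolt it in

TASK

Draw the rack's slide bolt back out of the ledge, then slide the plywood hull template along the ledge towards the pin, so that its side slot runs over the pin until the template drops off the end of the ledge and hangs by the notch at the slot's end. Then push the bolt fully home again behind the hanging template. Leave the model ship, the hammer and the glue bottle where they are.

Things in the scene. Friction and masses are not known exactly. Their poses are not given: they have to be found in the camera images.
- rack: Fixed wooden rack. Origin on the table below the pin; z up; x: along the pin, post to head; y: along the ledge towards the pin. Base board x -55..140, y -280..50, 12 mm thick. A post 34 mm wide, 135 mm high, x -49..-24 mm, carries the pin. Between ledge and post only the base board lies below, so a template can hang there.
- pin (a point): Point on the axis of the fixed steel pin, rack x 0, y 0, 115 mm above the table, in line with the ledge. The pin is level, 10 mm thick, along rack x from the post (x -24 mm) to a round head, 26 mm across, at x 28..34 mm; so a part gets on it only by an open slot, moving along rack +y. Axes as the rack's.
- ledge_end (a point): Middle of the ledge floor at its end nearest the pin: rack x 0, y -54, z 45 mm. Axes as the rack's. The ledge runs from here to y = -260 mm: a channel 15 mm wide centred on x = 0, floor 45 mm above the table, with a lip on each side (outer faces x +-12 mm) up to 70 mm above the table.
- template: Loose upright plywood half hull section, 12 mm thick (x), 103 mm high, y -48..60 mm, 0.1 to 0.2 kg, standing in the ledge channel with its slot towards the pin (+y), notch 135 to 195 mm from the pin; axes nearly the rack's. Origin on the underside, mid-thickness, below the notch. Flat foot y -38..38 mm; curved front edge to y 60 mm.
- notch (a point): Where the pin's axis lies in the template when it hangs: template x 0, y 0, 82 mm above the foot; axes as the template's. The slot, 61..78 mm above the foot, flared at its mouth, runs from the front edge (y 60) in to y = -7 mm; there a notch, y -7..7 mm, opens upward to 87 mm. On the ledge the slot is level with the pin.
- push_edge (a point): Middle of the template's straight upright hind edge (y -48 mm, 13 to 84 mm above the foot), 35 mm above the foot; axes as the template's. Pushed low here (25 to 45 mm above the foot) along rack +y it does not tip; above 60 mm it may. It stops when the slot's inner end meets the pin (2 mm past centre), by then off the ledge, and drops 12 mm to hang nearly upright.
- bolt (a joint): Slide bolt, m: 0 fully home (bar crosses and blocks the ledge), 0.045 fully drawn along rack +x; stays where left, moves with about 2 N. Bar 12 x 12 mm at rack y -66 mm, 74..86 mm above the table; its end at x -12 mm when home. The way is clear from 0.03 on. It runs in a guide at x 40..60, y -54..-79 mm, 94 mm high.
- bolt_knob (a point): Top centre of the bolt's upright round knob, 16 mm in diameter, standing from the bar (86 mm) to 120 mm above the table; at rack x = 98 mm when home and 143 mm when fully drawn. It moves with the bolt.
- ship: Bystander: white three-masted model ship on a black base 200 x 80 mm, 150 mm high. Origin under its centre.
- hammer: Bystander: wooden-handled hammer, 260 mm long, lying on the bench.
- glue: Bystander: standing glue bottle, 56 mm in diameter, 120 mm high. Origin under its centre.
There are look-alikes about, which are no part of the job. What is shaped like the template but green or orange is not meant.

How it is judged:
On the way, in this order (a step that is already met when the one before it is completed fails the run):
1. the bolt is drawn at least 30 mm while the template still stands where it was (within 25 mm) (value of joint bolt above 0.03 m and distance of template from where it was at the start of the episode below 0.025 m), for 0.1 s.
2. the template hangs with the pin in its notch (within 5 mm along the ledge, 4 mm in height) and the bolt still drawn (y of notch in the frame of pin between -0.005 and 0.005 m and z of notch in the frame of pin between -0.004 and 0.004 m and value of joint bolt above 0.02 m), for 0.2 s.
At the end, for the whole second after the job is handed in: The template hangs at rest on the pin: pin in the notch (notch point within 5 mm of the pin's axis along the ledge and 4 mm in height, between post and head), upright within 0.25 rad, slower than 0.05 m/s; the bolt is home (joint under 8 mm) (y of notch in the frame of pin between -0.005 and 0.005 m and z of notch in the frame of pin between -0.004 and 0.004 m and x of notch in the frame of pin between -0.024 and 0.028 m and angle between template's own z axis and vertical below 0.25 rad and linear speed of template below 0.05 m/s and value of joint bolt below 0.008 m); the robot touches nothing.
It fails at once if the model ship is moved more than 15 mm or tipped (distance of ship from where it was at the start of the episode above 0.015 m or angle between ship's own z axis and vertical above 0.2 rad).
It fails at once if the hammer is moved more than 30 mm (distance of hammer from where it was at the start of the episode above 0.03 m).
It fails at once if the glue bottle is moved more than 30 mm or tipped (distance of glue from where it was at the start of the episode above 0.03 m or angle between glue's own z axis and vertical above 0.3 rad).
It also fails if it takes over 58 s, if anything falls off the work surface, if the arm or the gripper's body presses on something with over 40 N, if the wrist force passes 120 N, or if a joint passes its speed limit or range.

ROBOT

A 7-joint arm with a two-finger parallel gripper is mounted at the origin on the work surface. World frame = base frame: x ahead of the robot, y to its left, z up, the work surface at z = 0. Lengths are in m, angles in rad, forces in N, time in s.
With the tool pointing down it reaches from about 0.425 to 0.875 m from the base axis. Payload 4.7 kg.
Tool frame: the origin (TCP) lies on the centre line of the jaws, within the pads' length; the fingertips stand 14 mm ahead of it and the grasp point (between the pads) lies 5 mm behind it; z points along the fingers, x is the direction in which the jaws open and shut, and the axes are right-handed (so a half turn about z gives the same grasp; the last joint's range is limited). The gripper opens to 87 mm and grips with 3 to 60 N. Pads are 19 mm wide; open, the fingers measure 117 mm over their backs; the gripper's body (75 mm by 190 mm) begins 51 mm behind the grasp point.
Start: joints at [1.309, 0.321, -0.07, 1.45, 0.023, 1.371, -0.057], TCP at [0.177, -0.625, 0.237] pointing down, gripper open.
Joint ranges: [-2.86, 2.86], [-0.3, 2.09], [-1.38, 1.24], [0.06, 2.45], [-1.56, 4.7], [0.09, 2.05], [-2.69, 2.69]. Speed limits (rad/s): [2.57, 2.57, 3.14, 3.14, 3.14, 3.14, 3.14].

INTERFACE

Orientations are given as a rotation vector (axis times angle).
In Python, from bench import ctrl gives the robot as it stands.
- The arm moves only by the tool drive_tool, never from a script. Its argument "rows" is a list that holds one entry, the list of rows, each a list of 5 numbers: the shift along the tool's x, y, z scaled (see below), then the turn about the tool's z scaled (see below), then the closure in counts, from 0 (fully open) to 255 (shut). In form: [[[dx, dy, dz, spin, jaw], ...]]. A call has 1 to 20 rows; each row is the pose to reach, as a shift and turn from the pose commanded when the call began, along the tool's axes at that moment, turning the shorter way round; what a row does not reach only later rows make up. The controller multiplies each number of a shift by 300 mm and each number of a turn by pi rad. A row lasts 1/8 s, in which the tool goes at most 62.5 mm and 10.7 degrees, less where a joint would pass 70% of its speed; a pose out of reach is approached as far as the arm can. A call with a number of a shift or a turn outside -1 to 1 is refused whole. A call with a gripper value outside its range is refused whole. The fingers move at their own pace and stop on an object; "grip_force" is the grip in N (left out, the last holds). Time passes only in rows, so rows that repeat a pose let the fingers close. It gives the time, the measured TCP pose, the force and the opening at its end, in the units of the state.
- ctrl.get_state(): the state, without advancing time (a new reading comes with each control period).
- ctrl.get_image(name): name is "scene" or "top" or "wrist"; returns a dict with "img" (480x640x3 uint8, blue, green, red), "camera_matrix" (3x3 intrinsics, pixels), "R" (3x3) and "t" (3): a world point X has camera coordinates R X + t. Camera axes: x right, y down, z forward; pixel columns grow to the right and rows downward; lengths in m; the calibration is good to about 2 mm. A picture is of the moment at which its call begins. There is no depth.
- ctrl.close_job(): hands the job in, once; it reports no verdict.
The state is a dict: "time": time; "joint_positions": joint angles; "qd": joint speeds; "joint_torque": joint torques, N m; "position": TCP position; "tool_rot": TCP orientation; "ft_force": force on the tool from outside, world axes, zero at the start; "torque": the same for the moment, N m; "grip_width": opening from 0.0 (shut) to 1.0 (fully open).
Only numpy, scipy, OpenCV 4.12 (cv2) and the standard library are available. Lean on these libraries where they do the work, as an engineer would, in place of code of your own. Each camera call takes 0.05 s, during which the arm holds its last target.

## Working session

There is one attempt and no reset: what is moved stays moved. The work goes in short steps, Python scripts to look and compute and a tool call to move; the robot and the scene stay as the last step left them, time stands still between calls to the robot, and variables do not carry over. Pictures are saved under pics/ and viewed, and the job is handed in when it is done.

Besides the shell and the picture viewer there is one more tool, called after "Call:" by a JSON object that holds its "fn" and its "kwargs", one argument or row to a line. drive_tool: Moves the arm, as the interface text tells. Its arguments: {"type":"object","properties":{"rows":{"type":"array"},"grip_force":{"type":"number"}},"required":["rows"]}

```bash
mkdir -p pics; python3 - <<'E'
from bench import ctrl
import cv2,pickle
s=ctrl.get_state();print(s)
d={}
for n in("scene","top","wrist"):
    d[n]=ctrl.get_image(n);cv2.imwrite(f"pics/a_{n}.png",d[n]["img"])
pickle.dump(d,open("a.pkl","wb"))
E
```

```text
{'time': 0.0, 'joint_positions': array([ 1.30911022,  0.32185731, -0.07011019,  1.45168498,  0.02262737,
        1.37081377, -0.05689138]), 'qd': array([-1.59433933e-04, -9.29227000e-04, -4.20139206e-05, -1.91669210e-03,
        1.78609733e-03,  7.52998795e-04, -5.98033449e-04]), 'joint_torque': array([-3.08749259e-04, -4.91285169e+01, -4.04254971e-01, -3.12527347e+01,
       -6.40660571e-02,  4.36868286e-02,  1.90952210e-04]), 'position': array([ 0.17680918, -0.62493059,  0.23543442]), 'tool_rot': array([-2.50489759,  1.89425582,  0.00258201]), 'ft_force': array([-0.11019637, -0.97182952, -0.91985921]), 'torque': array([ 0.02270628, -0.02927173,  0.03906616]), 'grip_width': 1.0011254416953916}
```

View pics/a_scene.png

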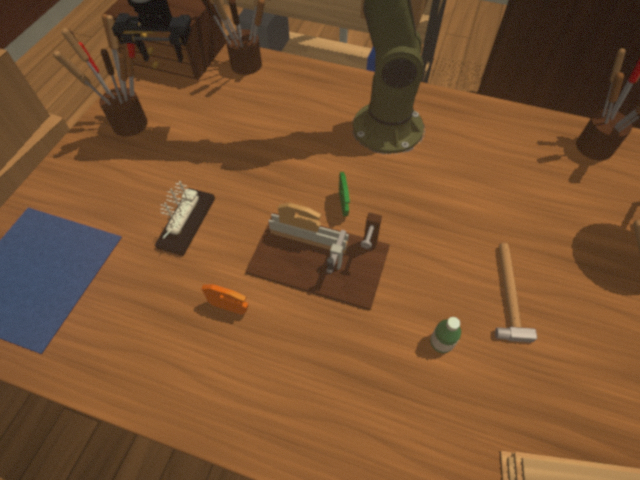

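View pics/a_top.png

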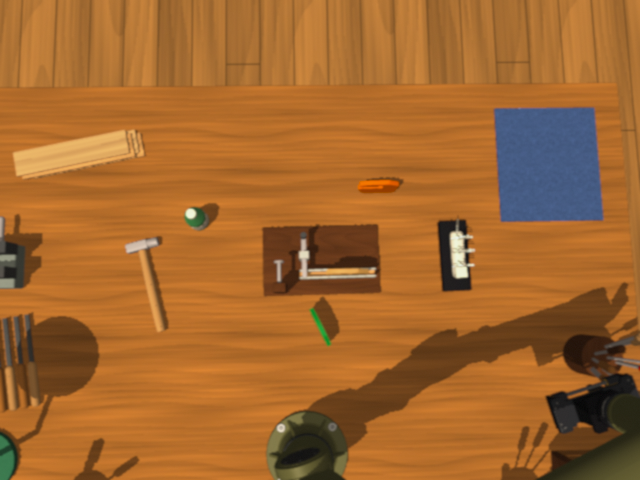

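View pics/a_wrist.png

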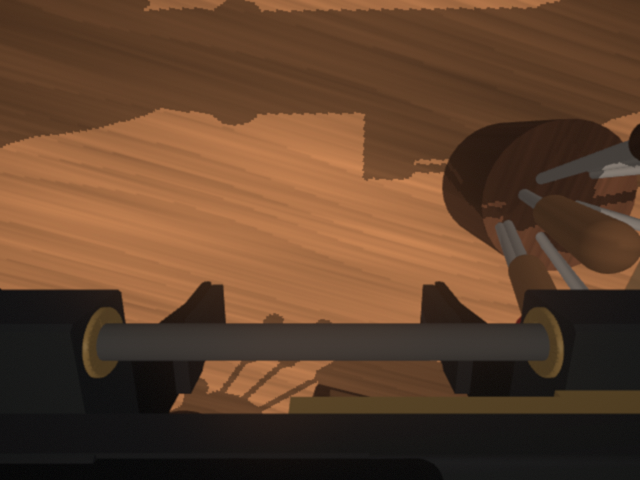

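```bash
python3 - <<'E'
import cv2,pickle
d=pickle.load(open("a.pkl","rb"))
im=d["top"]["img"][215:355,250:420];cv2.imwrite("pics/b_top.png",cv2.resize(im,None,fx=4.7,fy=4.25,interpolation=cv2.INTER_CUBIC)[:600,:800])
im=d["scene"]["img"][170:320,230:400];cv2.imwrite("pics/b_sc.png",cv2.resize(im,None,fx=4,fy=4,interpolation=cv2.INTER_CUBIC))
for n in d: print(n,d[n]["camera_matrix"][0],-d[n]["R"].T@d[n]["t"])
E
```

```text
scene [458.02659545   0.         323.90073418] [1.08559811 0.15751695 1.0313571 ]
top [512.22340975   0.         313.02714868] [0.39686917 0.00499812 1.45421715]
wrist [397.21715636   0.         322.56490565] [ 0.24603472 -0.60535348  0.38416746]
```

View pics/b_top.png

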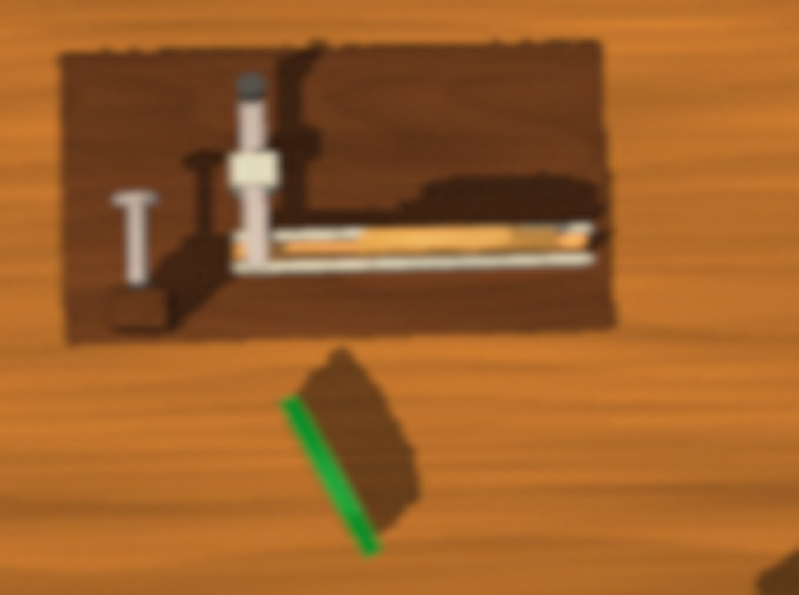

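View pics/b_sc.png

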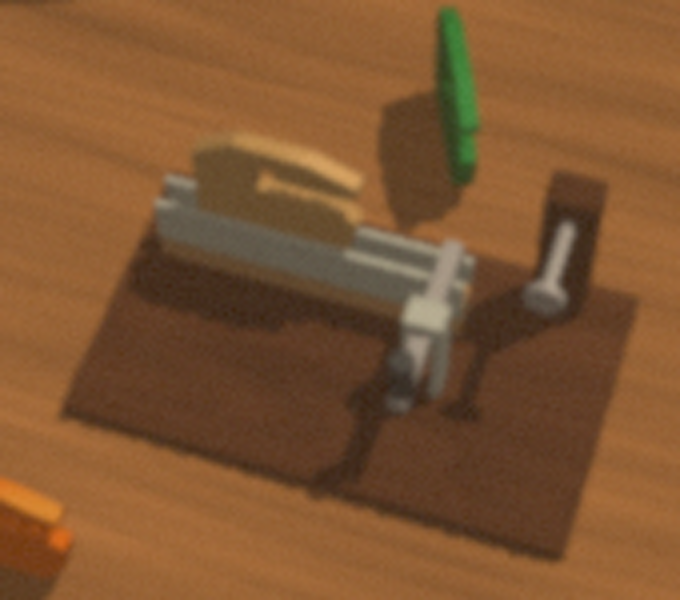

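```bash
cat > h.py <<'E'
import pickle,cv2,numpy as np
from scipy.optimize import least_squares
def proj(c,X):
    p=(c["R"]@np.atleast_2d(X).T).T+c["t"]; q=p@c["camera_matrix"].T; return q[:,:2]/q[:,2:]
def rackT(p,L):
    c,s=np.cos(p[2]),np.sin(p[2]); L=np.atleast_2d(L)
    return np.c_[p[0]+c*L[:,0]-s*L[:,1],p[1]+s*L[:,0]+c*L[:,1],L[:,2]]
E
python3 - <<'E'
from h import *
d=pickle.load(open("a.pkl","rb"))
top=[((60,55),(140,50,12)),((602,42),(140,-280,12)),((615,327),(-55,-280,12)),((68,342),(-55,50,12)),((251,82),(98,-66,120)),((135,197),(31,0,115))]
sc=[((637,297),(-55,50,12)),((562,548),(140,50,12)),((65,408),(140,-280,12)),((545,296),(34,0,115))]
tp=np.array([(250+u/4.7,215+v/4.25) for (u,v),_ in top])-.4; tl=np.array([l for _,l in top])/1e3
sp=np.array([(230+u/4,170+v/4) for (u,v),_ in sc])-.4; sl=np.array([l for _,l in sc])/1e3
f=lambda p:np.r_[(proj(d["top"],rackT(p,tl))-tp).ravel(),(proj(d["scene"],rackT(p,sl))-sp).ravel()]
r=least_squares(f,[.5,.05,0]);p=r.x;print(p,f(p).round(1))
np.save("rack.npy",p)
# overlay
for n,off,fac in(("top",(250,215),(5,5)),("scene",(230,170),(4.5,4.5))):
    im=d[n]["img"]; w,h=(150,100) if n=="top" else (170,130)
    c=cv2.resize(im[off[1]:off[1]+h,off[0]:off[0]+w],None,fx=fac[0],fy=fac[1],interpolation=cv2.INTER_CUBIC)
    def dot(L,col):
        for q in proj(d[n],rackT(p,np.array(L)/1e3)):
            x=(q+.5-off)*fac; cv2.circle(c,tuple(int(v) for v in x),3,col,-1)
    dot([(98,-66,120),(0,-66,86),(0,0,115),(34,0,115),(140,50,12),(-55,-280,12)],(255,0,0))
    dot([(12,y,70) for y in(-54,-260)]+[(-12,y,70) for y in(-54,-260)],(0,0,255))
    for yn in(-135,-165,-195):
        dot([(6,yn-48,129),(6,yn+60,123),(6,yn+60,106)],(0,255,0))
    cv2.imwrite(f"pics/c_{n}.png",c)
E
```

```text
[0.48259656 0.06530833 0.01526153] [-0.3 -0.4  0.1 -0.7  0.6  0.7 -0.4  1.   0.4  1.5  0.7  0.8  1.  -0.6
  0.8  2.  -1.4  0.  -0.3  1.4]
```

View pics/c_top.png

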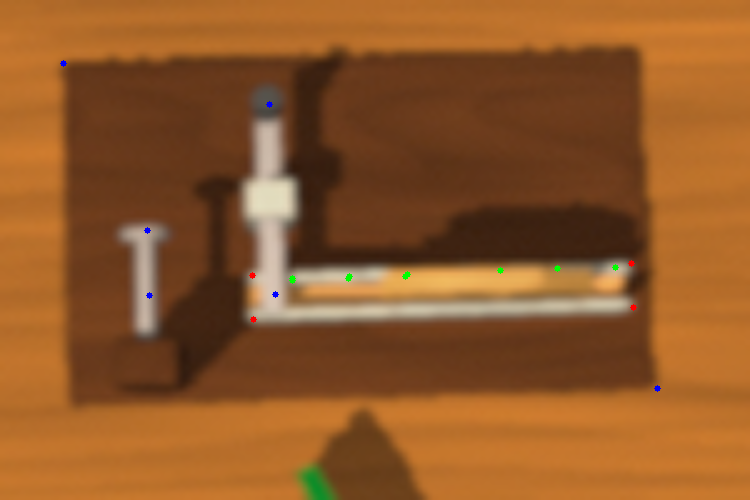

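View pics/c_scene.png

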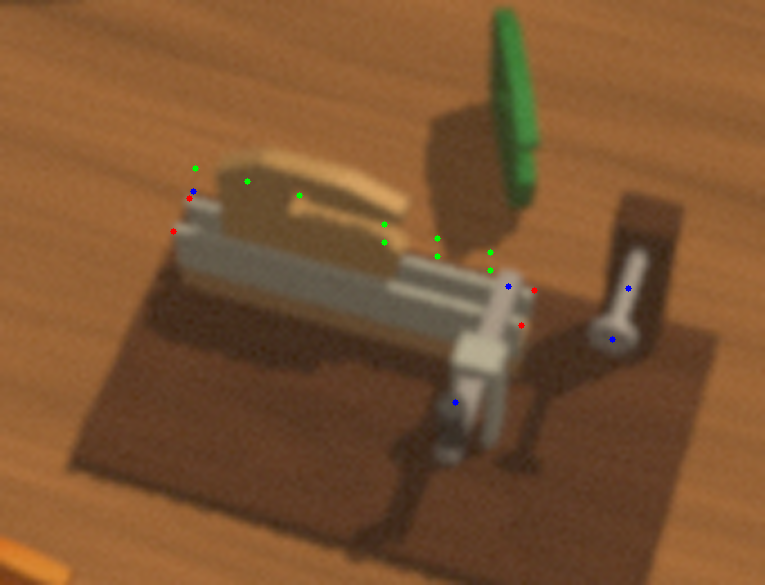

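```bash
cat >> h.py <<'E'
from scipy.spatial.transform import Rotation as Ro
def plan(target,ang,st,q=None):
    """target world TCP; ang: wanted world direction of tool x"""
    R=Ro.from_rotvec(st["tool_rot"]).as_matrix()
    s=R.T@(np.array(target)-st["position"])/.3
    a0=np.arctan2(R[1,0],R[0,0]); 
    D=(ang-a0+np.pi/2)%np.pi-np.pi/2   # mod half turn
    print("shift",s.round(4),"spin",round(-D/np.pi,4),"(tool z down) toolx ang",np.degrees(a0).round(1),"z",R[:,2].round(3))
E
python3 - <<'E'
from h import *
from bench import ctrl
p=np.load("rack.npy");st=ctrl.get_state()
print(Ro.from_rotvec(st["tool_rot"]).as_matrix().round(3))
for L in[(60,-66,0),(60,-66,240)]: print(rackT(p,np.array(L)/1e3))
t=rackT(p,[.060,-.066,.240])[0]
plan(t,p[2],st)
plan(st["position"]*.5+t*.5,p[2],st)
E
```

```text
[[ 0.272 -0.962 -0.   ]
 [-0.962 -0.272  0.001]
 [-0.001  0.    -1.   ]]
[[5.43596795e-01 2.31668373e-04 0.00000000e+00]]
[[5.43596795e-01 2.31668373e-04 2.40000000e-01]]
shift [-1.6727 -1.7439 -0.012 ] spin -0.4171 (tool z down) toolx ang -74.2 z [-0.     0.001 -1.   ]
shift [-0.8363 -0.8719 -0.006 ] spin -0.4171 (tool z down) toolx ang -74.2 z [-0.     0.001 -1.   ]
```

Call:
{"fn": "drive_tool", "kwargs": {
  "rows": [
    [[-0.1, -0.1, 0, -0.05, 255], [-0.22, -0.23, 0, -0.1, 255], [-0.35, -0.37, 0, -0.155, 255], [-0.48, -0.5, 0, -0.21, 255], [-0.61, -0.64, 0, -0.265, 255], [-0.72, -0.75, 0, -0.32, 255], [-0.8, -0.83, 0, -0.37, 255], [-0.836, -0.872, 0, -0.417, 255], [-0.836, -0.872, 0, -0.417, 255]]
  ],
  "grip_force": 20
}}

```text
time: 1.27
position: [0.361, -0.3118, 0.2366]
tool_rot: [3.141, 0.026, -0.0]
ft_force: [0.1, -0.2, 0.8]
grip_width: 0.064
```

```bash
python3 - <<'E'
from h import *
from bench import ctrl
p=np.load("rack.npy");st=ctrl.get_state()
t=rackT(p,[.060,-.066,.260])[0]
plan(t,p[2],st); print(st["position"],st["grip_width"],st["ft_force"])
E
```

```text
shift [ 0.6255 -1.0299 -0.0785] spin 0.0004 (tool z down) toolx ang 0.9 z [-0. -0. -1.]
[ 0.36104253 -0.31176396  0.23655002] 0.06352226933048315 [ 0.10607349 -0.19808614  0.81668918]
```

Call:
{"fn": "drive_tool", "kwargs": {
  "rows": [
    [[0.06, -0.1, -0.02, 0, 255], [0.16, -0.26, -0.05, 0, 255], [0.28, -0.44, -0.078, 0, 255], [0.4, -0.62, -0.078, 0, 255], [0.52, -0.8, -0.078, 0, 255], [0.6, -0.9, -0.078, 0, 255], [0.625, -0.93, -0.078, 0, 255], [0.625, -0.93, -0.078, 0, 255]]
  ]
}}

```text
time: 2.28
position: [0.5436, -0.0322, 0.2594]
tool_rot: [3.141, 0.021, -0.002]
ft_force: [0.3, -0.7, 0.0]
grip_width: 0.007
```

```bash
python3 - <<'E'
from h import *
from bench import ctrl
p=np.load("rack.npy");st=ctrl.get_state();print(st["position"],st["grip_width"])
d={"wrist":ctrl.get_image("wrist")}
pickle.dump(d,open("w1.pkl","wb"));c=d["wrist"]["img"].copy();print(-d["wrist"]["R"].T@d["wrist"]["t"])
cv2.imwrite("pics/w1raw.png",c)
def dot(L,col):
    for q in proj(d["wrist"],rackT(p,np.array(L)/1e3)): cv2.circle(c,tuple(int(v) for v in q),3,col,-1)
dot([(98,-66,120),(-12,-66,86),(34,0,115),(140,50,12)],(255,0,0))
dot([(12,y,70) for y in(-54,-260)]+[(-12,y,70) for y in(-54,-260)],(0,0,255))
cv2.imwrite("pics/w1.png",c)
E
```

```text
[ 0.5435834  -0.03221144  0.25939475] 0.007284121449099
[0.54159187 0.04087283 0.40799562]
```

View pics/w1.png

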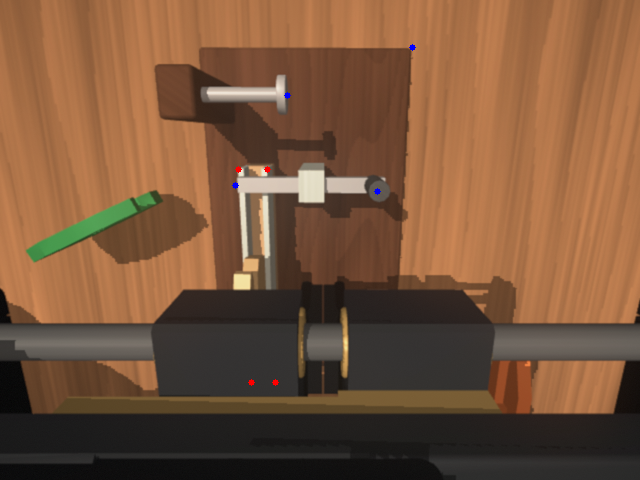

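```bash
python3 - <<'E'
from h import *
from bench import ctrl
p=np.load("rack.npy");st=ctrl.get_state()
for x,z in((58,.2),(58,.113),(117,.113)): plan(rackT(p,[x/1e3,-.0645,z])[0],p[2],st)
E
```

```text
shift [-0.0039 -0.1167  0.1981] spin -0.0011 (tool z down) toolx ang 0.7 z [-0.001 -0.001 -1.   ]
shift [-0.0035 -0.1169  0.4881] spin -0.0011 (tool z down) toolx ang 0.7 z [-0.001 -0.001 -1.   ]
shift [ 0.1932 -0.1176  0.4878] spin -0.0011 (tool z down) toolx ang 0.7 z [-0.001 -0.001 -1.   ]
```

Call:
{"fn": "drive_tool", "kwargs": {
  "rows": [
    [[-0.004, -0.117, 0.1, 0, 255], [-0.004, -0.117, 0.25, 0, 255], [-0.004, -0.117, 0.38, 0, 255], [-0.004, -0.117, 0.46, 0, 255], [-0.004, -0.117, 0.488, 0, 255], [-0.004, -0.117, 0.488, 0, 255], [0.02, -0.117, 0.488, 0, 255], [0.045, -0.117, 0.488, 0, 255], [0.065, -0.117, 0.488, 0, 255], [0.085, -0.117, 0.488, 0, 255]]
  ]
}}

```text
time: 3.58
position: [0.569, 0.0045, 0.1137]
tool_rot: [3.141, 0.024, -0.001]
ft_force: [-1.9, 0.3, 1.5]
grip_width: 0.004
```

```bash
python3 - <<'E'
from h import *
from bench import ctrl
for n in("scene","wrist"):
    im=ctrl.get_image(n)["img"]
    if n=="scene": im=cv2.resize(im[170:320,230:420],None,fx=4,fy=4,interpolation=cv2.INTER_CUBIC)
    cv2.imwrite(f"pics/d_{n}.png",im)
E
```

```text
(no output)
```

View pics/d_scene.png

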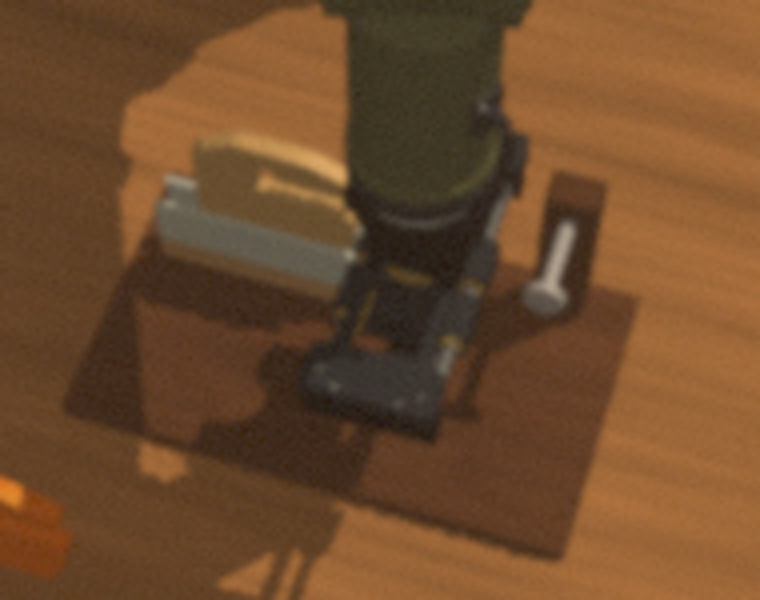

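View pics/d_wrist.png

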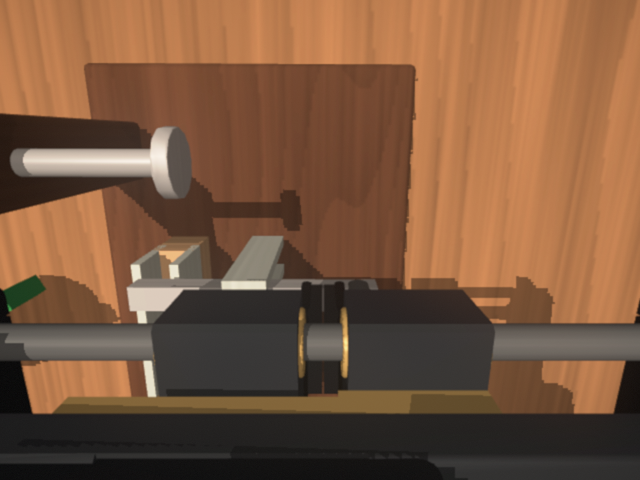

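Call:
{"fn": "drive_tool", "kwargs": {
  "rows": [
    [[0.025, 0, 0, 0, 255], [0.05, 0, 0, 0, 255], [0.075, 0, 0, 0, 255], [0.1, 0, 0, 0, 255], [0.1, 0, 0, 0, 255]]
  ]
}}

```text
time: 4.3
position: [0.5996, 0.0048, 0.1135]
tool_rot: [-3.141, -0.024, -0.002]
ft_force: [0.5, 0.4, -0.3]
grip_width: 0.008
```

```bash
python3 - <<'E'
from h import *
from bench import ctrl
d={"wrist":ctrl.get_image("wrist")};p=np.load("rack.npy")
c=d["wrist"]["img"].copy()
for x in range(-12,40,10):
  q=proj(d["wrist"],rackT(p,[x/1e3,-.060,.086]))[0];cv2.circle(c,tuple(int(v) for v in q),2,(255,0,0),-1)
cv2.imwrite(f"pics/e_wrist.png",c)
E
```

```text
(no output)
```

View pics/e_wrist.png

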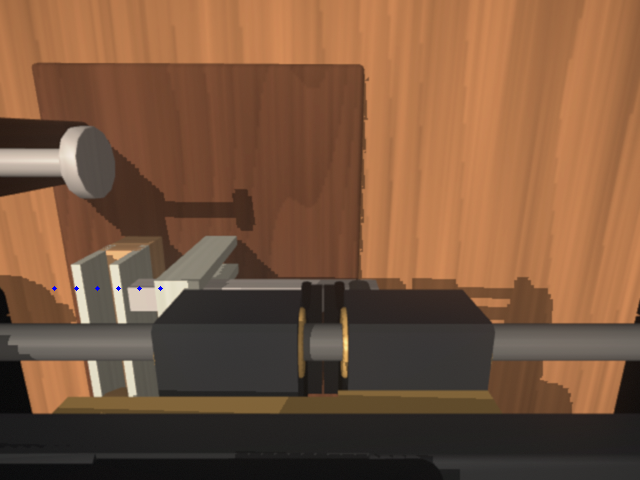

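Call:
{"fn": "drive_tool", "kwargs": {
  "rows": [
    [[0.012, 0, 0, 0, 255], [0.024, 0, 0, 0, 255], [0.024, 0, 0, 0, 255], [-0.02, 0, 0, 0, 255], [-0.02, 0, -0.15, 0, 255], [-0.02, 0, -0.3, 0, 255], [-0.02, 0, -0.33, 0, 255]]
  ]
}}

```text
time: 5.22
position: [0.5938, 0.0052, 0.2161]
tool_rot: [3.14, 0.024, 0.009]
ft_force: [-0.1, 0.0, -0.2]
grip_width: 0.007
```

```bash
python3 - <<'E'
from h import *
from bench import ctrl
p=np.load("rack.npy");st=ctrl.get_state();print(st["position"])
for y,z in((-258,.215),(-258,.094)): plan(rackT(p,[0,y/1e3,z])[0],p[2],st)
E
```

```text
[0.59381361 0.00519873 0.21613802]
shift [-0.3676  0.654   0.0023] spin 0.0 (tool z down) toolx ang 0.9 z [ 0.006 -0.001 -1.   ]
shift [-0.3701  0.6535  0.4057] spin 0.0 (tool z down) toolx ang 0.9 z [ 0.006 -0.001 -1.   ]
```

Call:
{"fn": "drive_tool", "kwargs": {
  "rows": [
    [[-0.06, 0.1, 0, 0, 255], [-0.15, 0.26, 0, 0, 255], [-0.24, 0.42, 0, 0, 255], [-0.32, 0.57, 0, 0, 255], [-0.367, 0.654, 0, 0, 255], [-0.367, 0.654, 0, 0, 255], [-0.367, 0.654, 0.1, 0, 255], [-0.367, 0.654, 0.1, 0, 255]]
  ]
}}

```text
time: 6.22
position: [0.484, -0.1911, 0.1803]
tool_rot: [-3.139, -0.027, 0.007]
ft_force: [-0.6, 0.6, -0.1]
grip_width: 0.008
```

```bash
python3 - <<'E'
from h import *
from bench import ctrl
p=np.load("rack.npy");st=ctrl.get_state();print(st["position"])
d={}
for n in("scene","wrist","top"):
    d[n]=ctrl.get_image(n);im=d[n]["img"].copy()
    L=np.array([(x,yn-48,129) for yn in(-175,-185) for x in(-6,6)]+[(12,-260,70),(-12,-260,70)])/1e3
    f=4 if n!="wrist" else 1
    o=(230,140) if n=="scene" else(250,215) if n=="top" else (0,0)
    im=cv2.resize(im[o[1]:o[1]+480//f,o[0]:o[0]+640//f] if f>1 else im,None,fx=f,fy=f,interpolation=cv2.INTER_CUBIC)
    for i,q in enumerate(proj(d[n],rackT(p,L))): cv2.circle(im,tuple(int(v) for v in (q+.5-o)*f),2,[(0,255,0),(255,0,0),(0,0,255)][i//2],-1)
    cv2.imwrite(f"pics/f_{n}.png",im)
for y in(-258,): plan(rackT(p,[0,y/1e3,.094])[0],p[2],st)
E
```

```text
[ 0.48402839 -0.19106502  0.18027362]
shift [0.0095 0.0062 0.2875] spin 0.0006 (tool z down) toolx ang 1.0 z [-0.004  0.003 -1.   ]
```

View pics/f_scene.png

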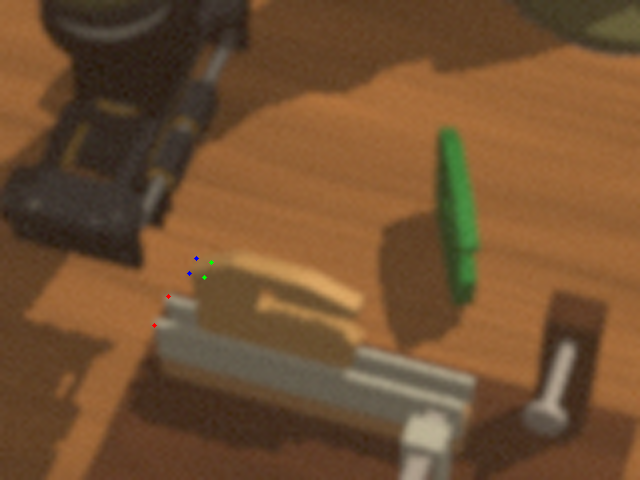

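View pics/f_wrist.png

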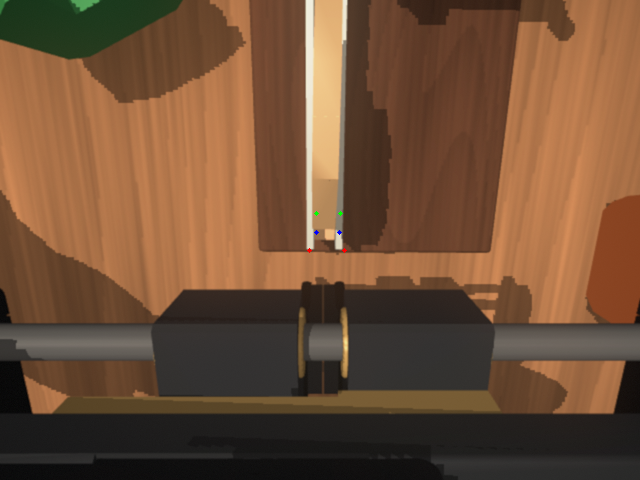

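Call:
{"fn": "drive_tool", "kwargs": {
  "rows": [
    [[0.007, 0.003, 0.1, 0, 255], [0.007, 0.003, 0.2, 0, 255], [0.007, 0.003, 0.28, 0, 255], [0.007, 0.003, 0.28, 0, 255], [0.007, 0.003, 0.28, 0, 255]]
  ]
}}

```text
time: 7.0
position: [0.4888, -0.1941, 0.1001]
tool_rot: [3.141, 0.024, 0.003]
ft_force: [0.5, -0.2, -0.3]
grip_width: 0.003
```

```bash
python3 - <<'E'
from h import *
from bench import ctrl
p=np.load("rack.npy");st=ctrl.get_state();print(st["position"])
d={}
for n in("scene","wrist"):
    d[n]=ctrl.get_image(n);im=d[n]["img"].copy()
    if n=="scene": im=cv2.resize(im[140:260,200:360],None,fx=4,fy=4,interpolation=cv2.INTER_CUBIC)
    cv2.imwrite(f"pics/g_{n}.png",im)
for y in(-235,-150,-100,-57.5): plan(rackT(p,[0,y/1e3,.096])[0],p[2],st)
E
```

```text
[ 0.48878707 -0.19407408  0.10005927]
shift [-0.0075 -0.0815  0.0134] spin 0.0001 (tool z down) toolx ang 0.9 z [ 0.002 -0.001 -1.   ]
shift [-0.0074 -0.3648  0.0132] spin 0.0001 (tool z down) toolx ang 0.9 z [ 0.002 -0.001 -1.   ]
shift [-0.0074 -0.5315  0.013 ] spin 0.0001 (tool z down) toolx ang 0.9 z [ 0.002 -0.001 -1.   ]
shift [-0.0073 -0.6732  0.0129] spin 0.0001 (tool z down) toolx ang 0.9 z [ 0.002 -0.001 -1.   ]
```

View pics/g_scene.png

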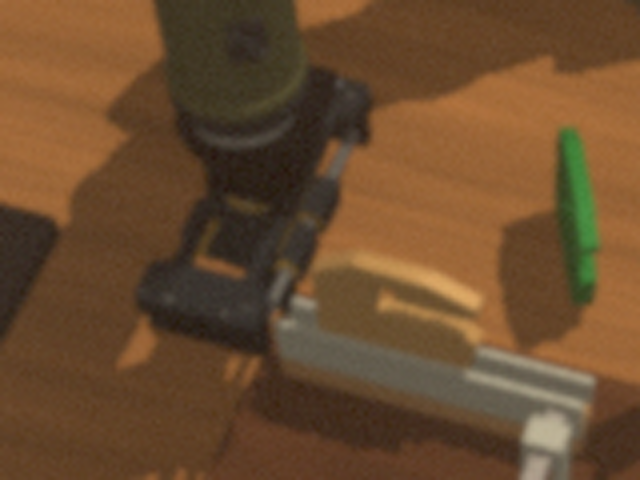

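View pics/g_wrist.png

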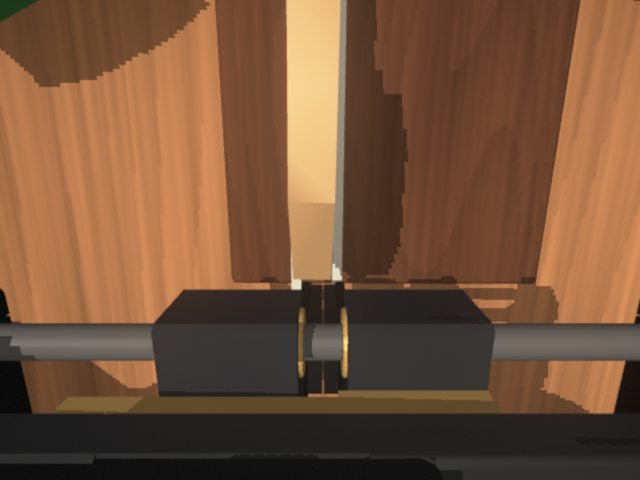

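Call:
{"fn": "drive_tool", "kwargs": {
  "rows": [
    [[-0.0075, 0, 0.012, 0, 255], [-0.0075, -0.04, 0.012, 0, 255], [-0.0075, -0.07, 0.012, 0, 255], [-0.0075, -0.09, 0.012, 0, 255], [-0.0075, -0.11, 0.012, 0, 255], [-0.0075, -0.13, 0.012, 0, 255], [-0.0075, -0.155, 0.012, 0, 255], [-0.0075, -0.18, 0.012, 0, 255], [-0.0075, -0.205, 0.012, 0, 255], [-0.0075, -0.23, 0.012, 0, 255], [-0.0075, -0.23, 0.012, 0, 255]]
  ]
}}

```text
time: 8.48
position: [0.4843, -0.1238, 0.0949]
tool_rot: [-3.141, -0.026, 0.0]
ft_force: [-0.5, -0.1, -0.3]
grip_width: 0.01
```

```bash
python3 - <<'E'
from h import *
from bench import ctrl
p=np.load("rack.npy");st=ctrl.get_state();print(st["position"],st["ft_force"])
d={}
for n in("scene","wrist"):
    d[n]=ctrl.get_image(n);im=d[n]["img"].copy()
    if n=="scene": im=cv2.resize(im[140:280,230:400],None,fx=4,fy=4,interpolation=cv2.INTER_CUBIC)
    cv2.imwrite(f"pics/h_{n}.png",im)
for y in(-190,-150,-100,-57.5): plan(rackT(p,[0,y/1e3,.096])[0],p[2],st)
E
```

```text
[ 0.48430126 -0.12383823  0.09487709] [-0.49622709 -0.06977328 -0.33136386]
shift [ 0.0039  0.0028 -0.0037] spin 0.0004 (tool z down) toolx ang 0.9 z [-0.     0.001 -1.   ]
shift [ 0.0041 -0.1305 -0.0037] spin 0.0004 (tool z down) toolx ang 0.9 z [-0.     0.001 -1.   ]
shift [ 0.0043 -0.2972 -0.0036] spin 0.0004 (tool z down) toolx ang 0.9 z [-0.     0.001 -1.   ]
shift [ 0.0044 -0.4388 -0.0035] spin 0.0004 (tool z down) toolx ang 0.9 z [-0.     0.001 -1.   ]
```

View pics/h_scene.png

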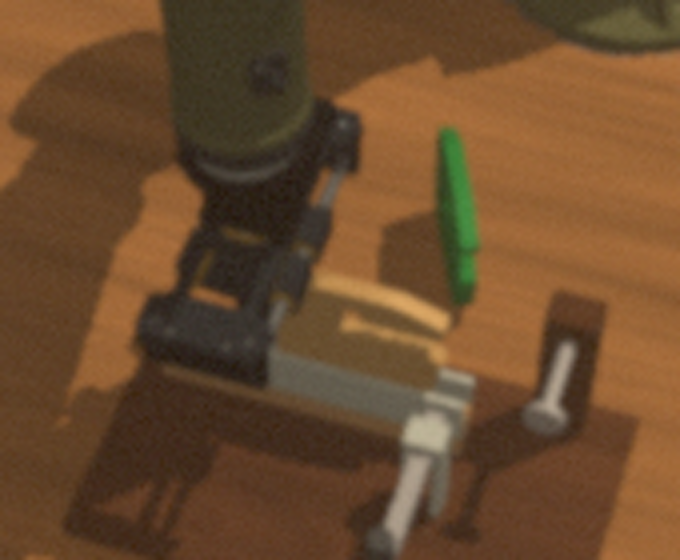

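View pics/h_wrist.png

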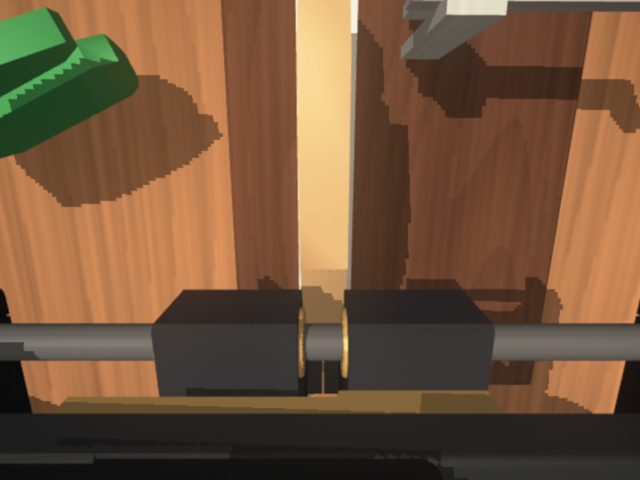

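Call:
{"fn": "drive_tool", "kwargs": {
  "rows": [
    [[0.002, -0.02, -0.002, 0, 255], [0.002, -0.045, -0.002, 0, 255], [0.003, -0.07, -0.002, 0, 255], [0.003, -0.095, -0.002, 0, 255], [0.003, -0.12, -0.002, 0, 255], [0.003, -0.145, -0.002, 0, 255], [0.003, -0.17, -0.002, 0, 255], [0.003, -0.195, -0.002, 0, 255], [0.003, -0.22, -0.002, 0, 255], [0.003, -0.245, -0.002, 0, 255], [0.003, -0.27, -0.002, 0, 255], [0.003, -0.29, -0.002, 0, 255], [0.003, -0.31, -0.002, 0, 255], [0.003, -0.33, -0.002, 0, 255], [0.003, -0.34, -0.002, 0, 255], [0.003, -0.34, -0.002, 0, 255]]
  ]
}}

```text
time: 10.58
position: [0.4837, -0.0226, 0.0956]
tool_rot: [-3.141, -0.024, -0.0]
ft_force: [-0.3, -0.8, 0.9]
grip_width: 0.003
```

```bash
python3 - <<'E'
from h import *
from bench import ctrl
p=np.load("rack.npy");st=ctrl.get_state();print(st["position"],st["ft_force"])
d={}
for n in("scene","wrist"):
    d[n]=ctrl.get_image(n);im=d[n]["img"].copy()
    if n=="scene": im=cv2.resize(im[140:280,230:400],None,fx=4,fy=4,interpolation=cv2.INTER_CUBIC)
    cv2.imwrite(f"pics/i_{n}.png",im)
for y in(-87,-57.5,-55): plan(rackT(p,[0,y/1e3,.096])[0],p[2],st)
E
```

```text
[ 0.48372237 -0.02259139  0.09555254] [-0.33564541 -0.78422297  0.90450181]
shift [ 0.0007 -0.003  -0.0015] spin 0.0001 (tool z down) toolx ang 0.9 z [ 0.  0. -1.]
shift [ 0.0007 -0.1014 -0.0015] spin 0.0001 (tool z down) toolx ang 0.9 z [ 0.  0. -1.]
shift [ 0.0007 -0.1097 -0.0015] spin 0.0001 (tool z down) toolx ang 0.9 z [ 0.  0. -1.]
```

View pics/i_scene.png

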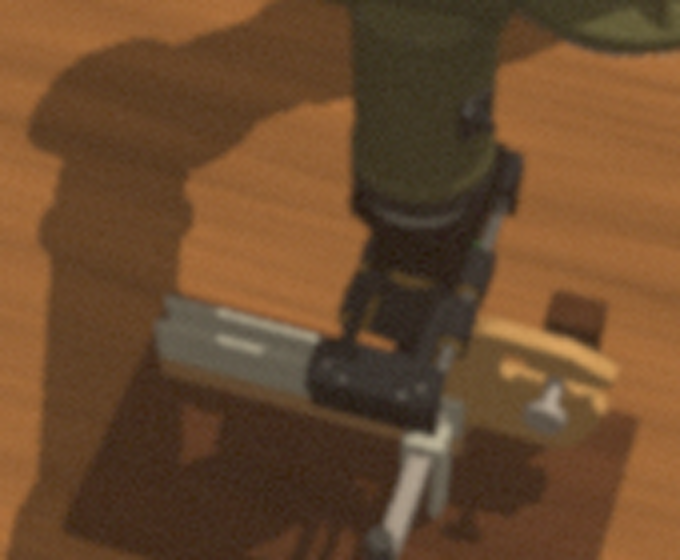

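View pics/i_wrist.png

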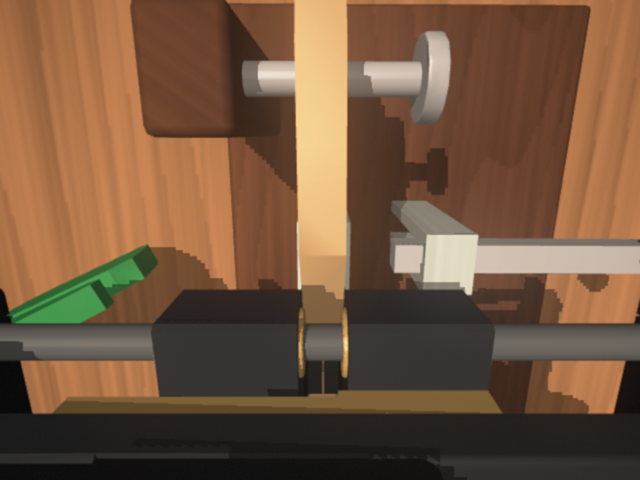

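Call:
{"fn": "drive_tool", "kwargs": {
  "rows": [
    [[0, -0.015, 0, 0, 255], [0, -0.03, 0, 0, 255], [0, -0.045, 0, 0, 255], [0, -0.06, 0, 0, 255], [0, -0.075, 0, 0, 255], [0, -0.085, 0, 0, 255], [0, -0.093, 0, 0, 255], [0, -0.1, 0, 0, 255], [0, -0.1, 0, 0, 255]]
  ]
}}

```text
time: 11.8
position: [0.4832, 0.007, 0.0955]
tool_rot: [3.141, 0.024, -0.0]
ft_force: [0.5, 0.4, -0.3]
grip_width: 0.005
```

```bash
python3 - <<'E'
from h import *
from bench import ctrl
p=np.load("rack.npy");st=ctrl.get_state();print(st["position"],st["ft_force"])
d={}
for n in("scene","wrist"):
    d[n]=ctrl.get_image(n);im=d[n]["img"].copy()
    if n=="scene": im=cv2.resize(im[200:280,310:400],None,fx=7,fy=7,interpolation=cv2.INTER_CUBIC)
    cv2.imwrite(f"pics/j_{n}.png",im)
E
```

```text
[0.48323214 0.00704046 0.09551899] [ 0.52885284  0.41288618 -0.26540696]
```

View pics/j_scene.png

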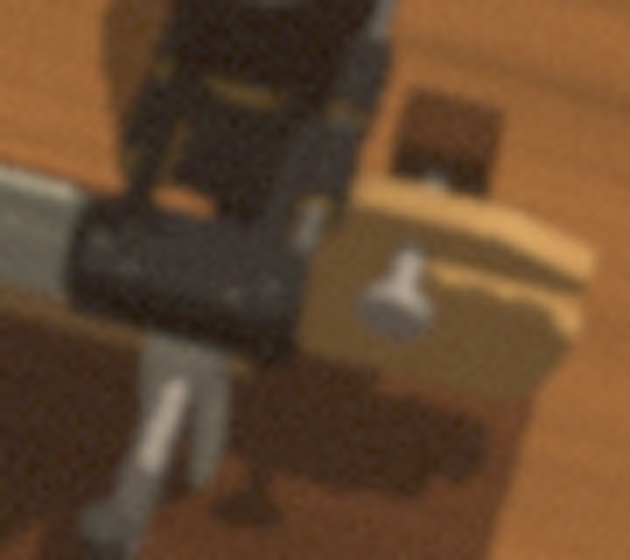

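View pics/j_wrist.png

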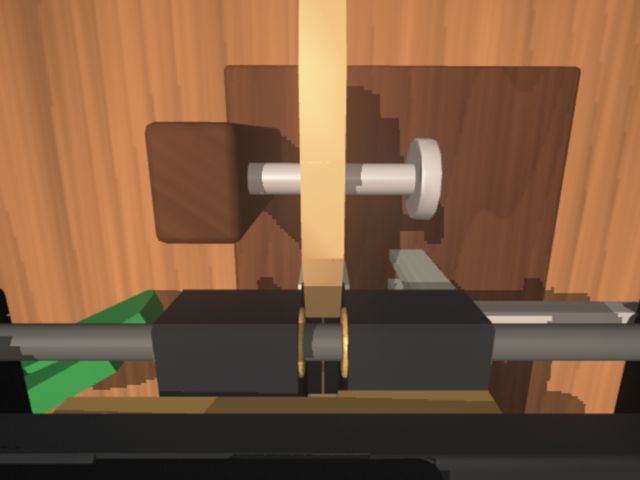

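Call:
{"fn": "drive_tool", "kwargs": {
  "rows": [
    [[0, -0.005, 0, 0, 255], [0, -0.01, 0, 0, 255], [0, -0.01, 0, 0, 255]]
  ]
}}

```text
time: 12.28
position: [0.4831, 0.0093, 0.0954]
tool_rot: [3.141, 0.023, -0.0]
ft_force: [0.5, -3.1, -0.6]
grip_width: 0.002
```

```bash
python3 - <<'E'
from h import *
from bench import ctrl
p=np.load("rack.npy")
d=ctrl.get_image("scene")
b=[cv2.resize(x,None,fx=5,fy=5,interpolation=cv2.INTER_CUBIC) for x in (d["img"][200:280,310:400],)]
im=b[0]
# expected when hanging: slot outline
for L in[(6,60,78),(6,60,61),(6,-7,78),(6,7,78),(6,-7,61),(6,-7,87),(6,7,87),(6,38,0),(6,-48,84)]:
    q=proj(d,rackT(p,np.array([L[0],L[1],L[2]+33])/1e3))[0]
    cv2.circle(im,tuple(int(v) for v in (q+.5-(310,200))*5),2,(255,0,0),-1)
cv2.imwrite("pics/k.png",im)
E
```

```text
(no output)
```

View pics/k.png

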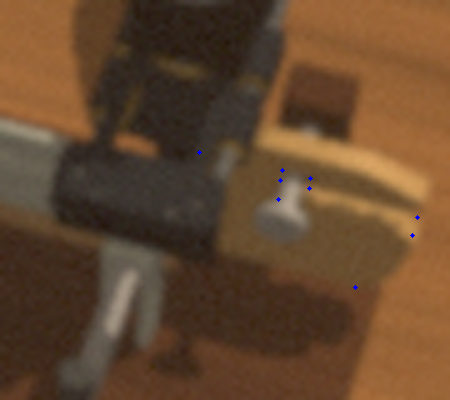

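Call:
{"fn": "drive_tool", "kwargs": {
  "rows": [
    [[0, -0.013, 0, 0, 255], [0, -0.013, 0, 0, 255], [0, -0.005, 0, 0, 255], [0, 0.01, 0, 0, 255], [0, 0.03, 0, 0, 255], [0, 0.05, 0, 0, 255], [0, 0.05, 0, 0, 255]]
  ]
}}

```text
time: 13.2
position: [0.4835, -0.0054, 0.0955]
tool_rot: [-3.141, -0.022, 0.0]
ft_force: [0.3, 0.3, 0.1]
grip_width: 0.004
```

```bash
cat > v.py <<'E'
from h import *
from bench import ctrl
import sys
p=np.load("rack.npy")
d=ctrl.get_image("scene")
a=cv2.resize(d["img"][200:280,310:400],None,fx=8,fy=7,interpolation=cv2.INTER_CUBIC); im=a.copy()
for L in[(6,60,78),(6,60,61),(6,-7,78),(6,7,78),(6,-7,61),(6,-7,87),(6,7,87),(6,38,0),(6,-48,84),(6,-48,13),(6,-38,0)]:
    q=proj(d,rackT(p,np.array([L[0],L[1],L[2]+33])/1e3))[0]
    cv2.circle(im,tuple(int(v) for v in (q+.5-(310,200))*(8,7)),2,(255,0,0),-1)
cv2.imwrite(f"pics/{sys.argv[1]}.png",im)
cv2.imwrite(f"pics/{sys.argv[1]}_w.png",ctrl.get_image("wrist")["img"])
E
python3 v.py l
```

```text
(no output)
```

View pics/l.png

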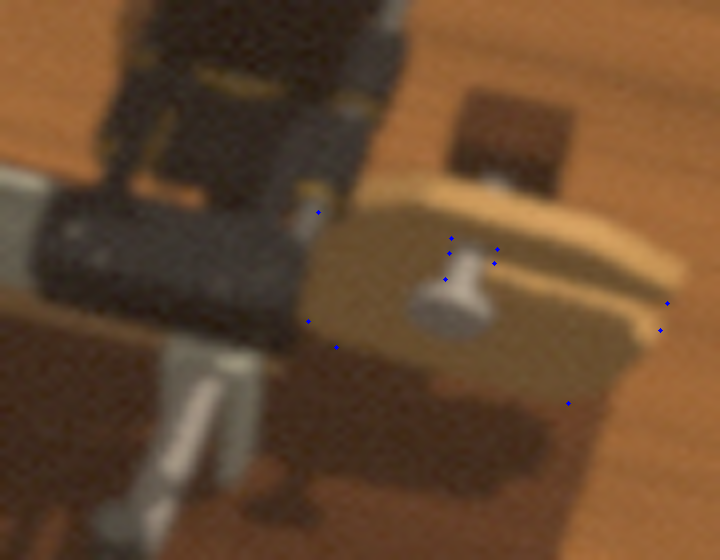

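View pics/l_w.png

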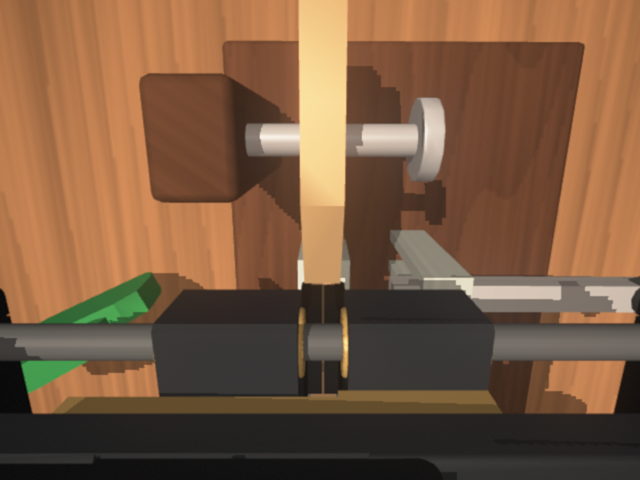

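Call:
{"fn": "drive_tool", "kwargs": {
  "rows": [
    [[0, 0.03, 0, 0, 255], [0, 0.06, 0, 0, 255], [0, 0.06, -0.06, 0, 255], [0, 0.06, -0.2, 0, 255], [0, 0.06, -0.36, 0, 255], [0, 0.15, -0.42, 0, 255], [0, 0.25, -0.42, 0, 255], [0, 0.25, -0.42, 0, 255]]
  ]
}}

```text
time: 14.3
position: [0.4847, -0.0824, 0.2229]
tool_rot: [3.14, 0.017, 0.002]
ft_force: [-0.4, -0.3, 0.4]
grip_width: 0.011
```

```bash
python3 v.py m
```

```text
(no output)
```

View pics/m.png

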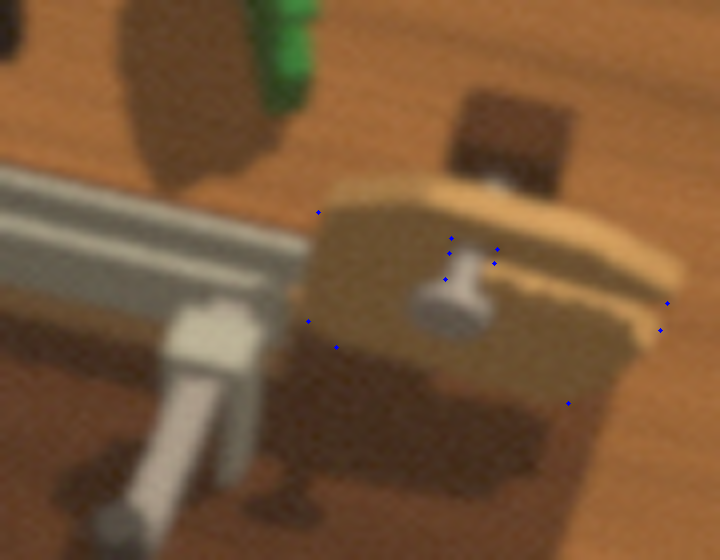

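View pics/m_w.png

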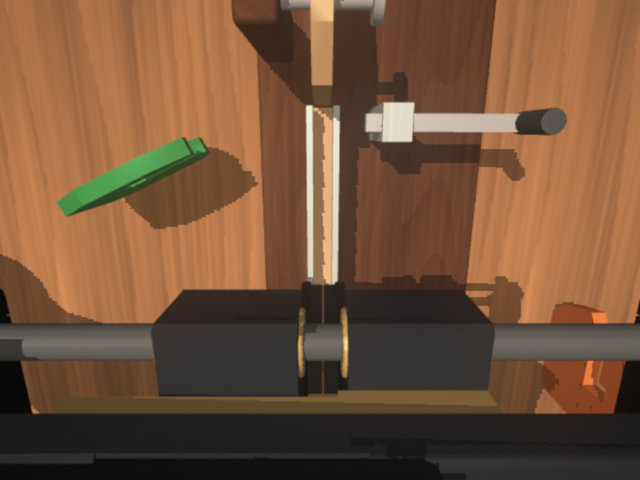

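```bash
python3 - <<'E'
from h import *
from bench import ctrl
p=np.load("rack.npy");st=ctrl.get_state();print(st["position"])
plan(rackT(p,[.180,-.0645,.22])[0],p[2],st)
plan(rackT(p,[.180,-.0645,.113])[0],p[2],st)
E
```

```text
[ 0.4846667  -0.07937501  0.2222485 ]
shift [ 0.6004 -0.2675  0.008 ] spin -0.0001 (tool z down) toolx ang 0.9 z [ 0.001  0.    -1.   ]
shift [ 0.6001 -0.2674  0.3647] spin -0.0001 (tool z down) toolx ang 0.9 z [ 0.001  0.    -1.   ]
```

Call:
{"fn": "drive_tool", "kwargs": {
  "rows": [
    [[0.1, -0.04, 0, 0, 255], [0.25, -0.11, 0, 0, 255], [0.4, -0.18, 0, 0, 255], [0.53, -0.24, 0, 0, 255], [0.6, -0.268, 0, 0, 255], [0.6, -0.268, 0.02, 0, 255], [0.6, -0.268, 0.12, 0, 255], [0.6, -0.268, 0.25, 0, 255], [0.6, -0.268, 0.34, 0, 255], [0.6, -0.268, 0.36, 0, 255], [0.6, -0.268, 0.36, 0, 255]]
  ]
}}

```text
time: 15.78
position: [0.663, 0.003, 0.1142]
tool_rot: [3.141, 0.024, 0.0]
ft_force: [0.1, 0.8, 0.6]
grip_width: 0.001
```

```bash
python3 v.py n;  python3 - <<'E'
from h import *
from bench import ctrl
p=np.load("rack.npy");st=ctrl.get_state();print(st["position"])
for x in (160,125,115): plan(rackT(p,[x/1e3,-.0645,.113])[0],p[2],st)
E
```

```text
[0.66402168 0.00324057 0.11525526]
shift [-0.0682 -0.0011  0.0074] spin -0.0001 (tool z down) toolx ang 0.9 z [ 0.002 -0.    -1.   ]
shift [-0.1849 -0.0011  0.0071] spin -0.0001 (tool z down) toolx ang 0.9 z [ 0.002 -0.    -1.   ]
shift [-0.2182 -0.0011  0.007 ] spin -0.0001 (tool z down) toolx ang 0.9 z [ 0.002 -0.    -1.   ]
```

View pics/n_w.png

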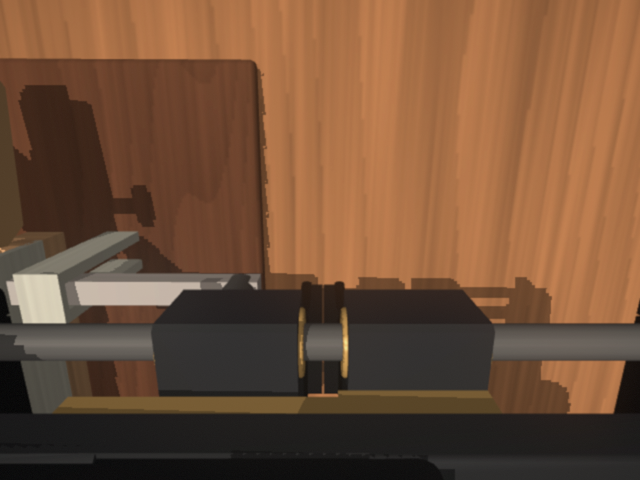

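Knob (about px 240,283) lies to the −x side of the fingers; now I push it home.

Call:
{"fn": "drive_tool", "kwargs": {
  "rows": [
    [[-0.03, 0, 0.003, 0, 255], [-0.06, 0, 0.003, 0, 255], [-0.085, 0, 0.003, 0, 255], [-0.11, 0, 0.003, 0, 255], [-0.135, 0, 0.003, 0, 255], [-0.16, 0, 0.003, 0, 255], [-0.18, 0, 0.003, 0, 255], [-0.195, 0, 0.003, 0, 255], [-0.205, 0, 0.003, 0, 255], [-0.205, 0, 0.003, 0, 255]]
  ]
}}

```text
time: 17.12
position: [0.6015, 0.0021, 0.1126]
tool_rot: [3.141, 0.024, -0.001]
ft_force: [0.2, -0.5, 0.4]
grip_width: 0.006
```

```bash
cat > bw.py <<'E'
from h import *
from bench import ctrl
import sys
d=ctrl.get_image("wrist");p=np.load("rack.npy");c=d["img"].copy();st=ctrl.get_state();print(st["position"],st["ft_force"])
for x in (-12,-4,28):
  q=proj(d,rackT(p,[x/1e3,-.060,.086]))[0];cv2.circle(c,tuple(int(v) for v in q),2,(255,0,0),-1)
cv2.imwrite(f"pics/{sys.argv[1]}.png",c)
E
python3 bw.py o
```

```text
[0.60147191 0.00197218 0.11242551] [-0.07972461 -0.65795699  0.63812586]
```

View pics/o.png

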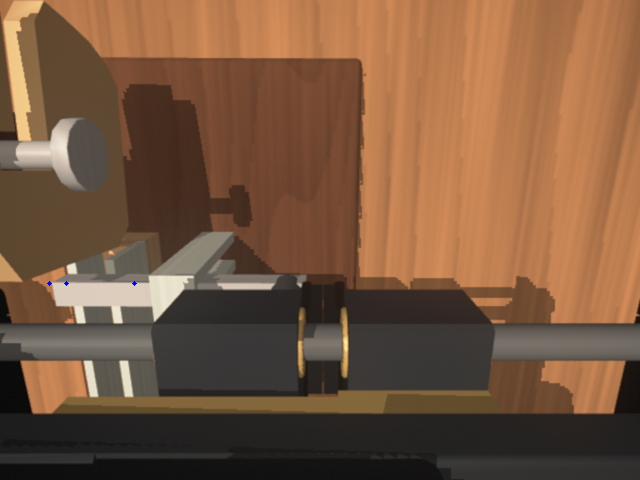

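Call:
{"fn": "drive_tool", "kwargs": {
  "rows": [
    [[-0.006, 0, 0, 0, 255], [-0.012, 0, 0, 0, 255], [-0.012, 0, 0, 0, 255]]
  ]
}}

```text
time: 17.55
position: [0.5988, 0.0019, 0.1127]
tool_rot: [3.141, 0.023, 0.002]
ft_force: [5.0, 0.1, -2.2]
grip_width: 0.007
```

```bash
python3 bw.py p
```

```text
[0.59883115 0.00195716 0.1126633 ] [ 4.80486258  0.1008021  -1.38349776]
```

View pics/p.png

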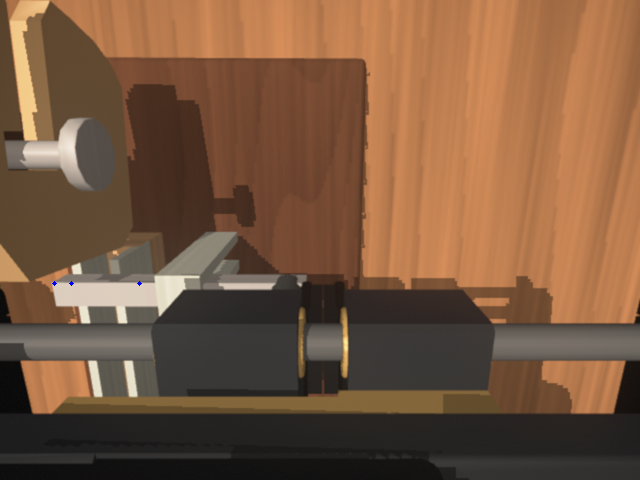

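Bar end is on the home mark (55,283) and the force rose to 5 N, so the stop is reached. Backing away and up.

Call:
{"fn": "drive_tool", "kwargs": {
  "rows": [
    [[0.03, 0, 0, 0, 255], [0.07, 0, 0, 0, 255], [0.07, 0, -0.1, 0, 255], [0.07, 0, -0.25, 0, 255], [0.07, 0.1, -0.42, 0, 255], [0.07, 0.3, -0.45, 0, 255], [0.07, 0.45, -0.45, 0, 255], [0.07, 0.45, -0.45, 0, 255], [0.07, 0.45, -0.45, 0, 255]]
  ]
}}

```text
time: 18.73
position: [0.6214, -0.1318, 0.2472]
tool_rot: [-3.14, -0.024, 0.002]
ft_force: [0.3, 1.1, -1.3]
grip_width: 0.005
```

```bash
python3 v.py q; python3 - <<'E'
from bench import ctrl
import cv2
cv2.imwrite("pics/q_full.png",ctrl.get_image("scene")["img"]); print(ctrl.get_state()["ft_force"])
E
```

```text
[-1.46167244 -0.38473039  0.50587249]
```

View pics/q.png

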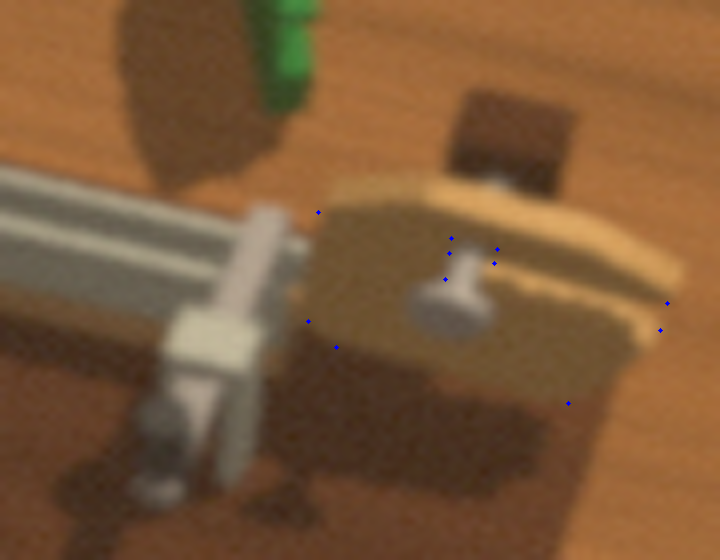

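View pics/q_w.png

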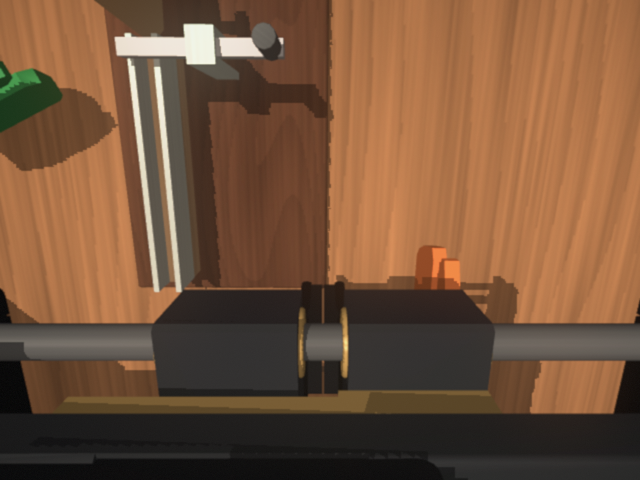

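View pics/q_full.png

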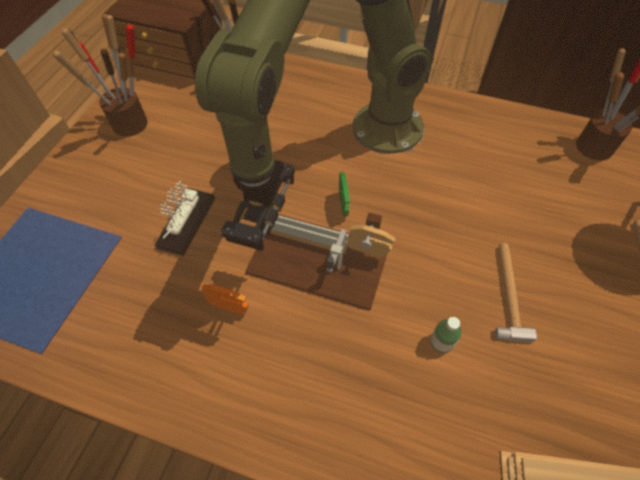

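```bash
python3 - <<'E'
from h import *
from bench import ctrl
p=np.load("rack.npy"); d=ctrl.get_image("scene");o=np.array((340,215));F=10
im=cv2.resize(d["img"][215:270,340:410],None,fx=F,fy=F,interpolation=cv2.INTER_CUBIC)
P=lambda L:(proj(d,rackT(p,np.array(L)/1e3))+.5-o)*F
a=np.linspace(0,6.28,30)
cv2.polylines(im,[np.int32(P([(34,13*np.cos(t),115+13*np.sin(t)) for t in a]))],True,(255,0,0),1)
for z,col in((33,(0,255,0)),(45,(0,0,255))):
    for q in ([(6,-48,84),(6,-48,13),(6,-38,0),(6,38,0)],[(6,60,61),(6,-7,61),(6,-7,87),(6,7,87),(6,7,78),(6,60,78)]):
        cv2.polylines(im,[np.int32(P([(x,y,h+z) for x,y,h in q]))],False,col,1)
cv2.imwrite("pics/r.png",im)
E
```

```text
(no output)
```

View pics/r.png

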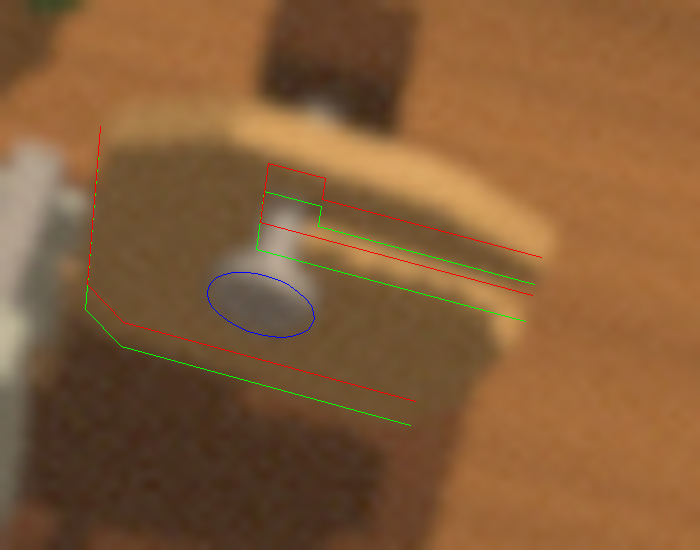

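```bash
python3 -c "
from bench import ctrl
print(ctrl.close_job(), ctrl.get_state()['time'])"
```

```text
the job is handed in; nothing more can be done
the job is handed in; nothing more can be done
```

The job is handed in at about 19 s of the 58 s allowed. My last pictures show the template hanging on the pin and the bolt pushed home; handing in reported no verdict.

- **Bolt out:** With the fingers closed, I pushed the knob along rack +x. The wrist picture showed about 35 mm of draw, and I then pushed roughly 7 mm further before touching the template.
- **Template:** I pushed it low on its hind edge along the ledge. The slot ran over the pin until the push force reached about 3 N at the slot's end. It dropped when I backed the fingers away.
- **Bolt home:** I pushed the knob back until the force rose to about 5 N. The bar's end then lay on its computed home mark in the wrist picture.

**Last checks:** The outline computed for a hanging template fits the scene picture once shifted by about 1 pixel. That is the same amount by which the pin head itself sits off its computed place, so I put it down to calibration. The outline for a template still on the ledge does not fit. The ship, hammer and glue bottle look unmoved, and the gripper was clear of everything. No check failed.

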